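# Put up the sample board and press its label holder home behind the stand's lip

### The arm

A 6-joint arm with a two-finger parallel gripper is mounted at the origin on the work surface. World frame = base frame: x ahead of the robot, y to its left, z up, the work surface at z = 0. Lengths are in mm, angles in rad, forces in N, time in s.
With the tool pointing down it reaches from about 350 to 925 mm from the base axis. Payload 6.4 kg.
Tool frame: the origin (TCP) lies at the very end of the fingers, on their centre line; the grasp point (between the pads) lies 19 mm behind it (grasp_offset is the z of the grasp point in the tool frame, in mm); z points along the fingers, y is the line along which they close (so a half turn about z gives the same grasp; the last joint's range is limited). The gripper opens to 94 mm and grips with 3 to 60 N. Pads are 16 mm wide; open, the fingers measure 119 mm over their backs; the gripper's body (75 mm by 177 mm) begins 78 mm behind the grasp point.
Start: joints at [-1.485, 0.245, 1.558, -0, 1.339, -0.174], TCP at [166.981, -628.197, 205.455] pointing down, gripper open.
Joint ranges: [-3.13, 3.13], [-1.02, 2.26], [0.13, 2.54], [-0.95, 4.09], [0.21, 2.88], [-2.74, 2.74]. Speed limits (rad/s): [2.57, 2.57, 3.14, 3.14, 3.14, 3.14].

### API

Orientations are given as a unit quaternion [x, y, z, w].
In Python, from station import get_obs, get_image, job_done, grasp_offset gives the robot as it stands.
- The arm moves only by the tool jog_arm, never from a script. Its argument "increments" is a list of rows, each a list of 4 numbers: the shift along the tool's x, y, z in mm, then the turn about the tool's z in degrees. In form: [[tx, ty, tz, twist], ...]. A call has exactly 10 rows; each row is the pose to reach, as a shift and turn from the pose commanded when the call began, along the tool's axes at that moment; what a row does not reach only later rows make up. A row lasts 1/10 s, in which the tool goes at most 50 mm and 8.59 degrees, less where a joint would pass 70% of its speed; a pose out of reach is approached as far as the arm can. A call with a gripper value outside its range is refused whole. "claw" is the opening, from 0 (shut) to 1 (fully open), set as the call begins (left out, the last holds). The fingers move at their own pace and stop on an object; the grip force is fixed at half the most. Time passes only in rows, so rows that repeat a pose let the fingers close, or fill a call up. It gives the time, the measured TCP pose, the force, the opening and the grip force at its end, in the units of the state.
- get_obs(): the state, without advancing time (a new reading comes with each control period).
- get_image(name): name is "scene" or "side" or "wrist"; returns a dict with "color" (400x640x3 uint8, red, green, blue), "fx", "fy", "cx", "cy" (pixels), "world_to_cam" (4x4, takes a point from world to camera coordinates); the wrist camera has in their place "T_tool_cam" (4x4, takes a point from camera to tool coordinates, whose origin is the TCP and whose axes are the flange's). Camera axes: x right, y down, z forward; pixel columns grow to the right and rows downward; lengths in mm; the calibration is good to about 2 mm. The wrist camera is an equidistant fisheye: a pixel r from the principal point sees the ray r / f radians off the axis. A picture is of the moment at which its call begins: read the wrist's pose just before it. There is no depth.
- job_done(): hands the job in; it is judged then, once.
The state is a dict: "time": time; "joint_pos": joint angles; "qvel": joint speeds; "effort": joint torques, N m; "ee_pos": TCP position; "tcp_rot": TCP orientation; "force": force on the tool from outside, world axes, zero at the start; "ft_torque": the same for the moment, N m; "finger_gap": finger opening in mm; "grasp_force": force on a finger pad.
Only numpy, scipy, OpenCV 4.12 (cv2) and the standard library are available. Lean on these libraries where they do the work, as an engineer would, in place of code of your own. Each camera call takes 0.05 s, during which the arm holds its last target. There are 200 camera calls.

### The job

Take the tall sample board with the brass rings out of the steel sorter and lean it on the grey stand: foot on the deck behind the low foot stop, in the middle, back against the slanted rest, rings facing out over the label channel, and let go of it. Then take the larger label holder out of the wooden block and push it, paper side facing out, down behind the spring lip at the stand's front edge until it is fully home on the channel floor, and finish while still holding it pressed down there (I tighten the lip's lock screws afterwards). Leave everything else on the bench where it is.

Things in the scene. Friction and masses are not known exactly. Their poses are not given: they have to be found in the camera images.
- stand: Grey folded-steel display stand, fixed, 167 (x) by 200 (y) mm. Origin on the table; x points out of its front (roughly away from the robot), y along its width, z up. In its frame the deck top is at z = 38 mm from x = -20 to 66.5 mm; a foot stop rib crosses it at x = 40 to 44, top z = 48 mm. The label channel runs along the front edge; end brackets and screws at y = +-64, top z = 32 mm.
- ledge (a point): Point of the stand, stand's axes, where the rest's front face meets the deck, mid-width (x = 12, z = 38 mm in the stand's frame). The rest is a plate 170 mm wide (y), 90 mm long up its slope; it slopes back (towards -x going up) 20 degrees from vertical, top 85 mm above the deck. The board's foot has the 28 mm of deck from here forward to the foot stop.
- channel (a point): Point of the stand, stand's axes, on the label channel's floor at mid-width (x = 69, y = 0, z = 10 mm in the stand's frame); the holder's origin comes here when home (any y within 25 mm). The channel is 28 mm deep; inner wall = rigid front edge of the deck, 2.5 mm behind this point; outer wall = the spring lip, its top level with the deck. 116 mm are free along y between the end brackets.
- lip (a joint): Outward travel of the spring lip (steel strip, 112 mm long), 0 to 6 mm. At 0 the channel is 4 mm wide in its lower 16 mm; above, the lip flares outward at 35 degrees to a mouth 12 mm wide at deck height. Spring: 3 N at 0, plus 1 N per mm. The 5 mm tongue wedges it 1 mm open; 3 to 8 N of friction oppose the push, then the floor stops it hard.
- seat: Steel strip that is the floor of the label channel, fixed in the stand, top at z = 10 mm; the label holder must press on it. (Origin and axes coincide with the stand's.)
- sorter: Dark steel board sorter, fixed, 140 (x) by 170 (y) mm, two slots along y centred at x = -35 and +35 mm, 13 mm wide, floor at z = 6 mm, slot walls up to z = 56 mm. Origin on the table under its centre. It stands on one side of the stand, the block on the other (sides vary).
- board: Sample board, plywood slab 10 (x) by 140 (y) by 160 (z) mm, about 0.2 kg, standing upright in either sorter slot, front roughly away from the robot. Origin: centre of its underside; z up along the board, x the normal of its front. Six brass rings (28 mm across, 4 mm proud) on the front from z = 54 to 120 mm; the top 40 mm are bare on both faces for gripping.
- tray: Short white perforated tray plate, 8 by 140 by 95 mm, in the sorter's other slot; leave it. Origin: centre of its underside.
- block: Wooden ticket block, fixed, 50 (x) by 210 (y) by 34 mm high, two slots along y, 7 mm wide, 81 mm long, centred at y = -48 and +48 mm, floor at z = 6 mm. Origin on the table under its centre.
- holder: Larger label holder, grey plastic, 50 g, standing in either slot of the block, front roughly away from the robot. Origin: centre of its tongue's underside; z up, x the normal of the paper-covered front. Tongue 5 (x) by 60 (y) mm, z = 0 to 30 mm, lower edge rounded; head 10 (x) by 72 (y) mm, z = 30 to 72 mm, gripped across the 10 mm. Home, the head's underside is 2 mm above deck and lip.
- holder_face (a point): Point on the paper-covered front of the larger label holder, 5 mm in front of the head's middle plane, 45 mm above the tongue's underside, mid-width.
- small_holder: Smaller label holder in the block's other slot, head 46 mm wide, overall 56 mm high; leave it. Origin: centre of its tongue's underside.
- caliper: Steel caliper with black slide lying on the table, about 55 by 150 by 12 mm; leave it. Origin under the beam's middle.
- ring_a: Loose brass ring, 34 mm across, 8 mm high; leave it. Origin: centre of its underside.
- ring_b: Another loose brass ring, 34 mm across, 8 mm high; leave it. Origin: centre of its underside.

How it is judged (in metres and radians):
On the way:
1. the sample board stands on the deck behind the foot stop, leaning back against the rest, rings out, let go (x of board in the frame of stand between 0.01 and 0.042 m and y of board in the frame of stand between -0.03 and 0.03 m and z of board in the frame of stand between 0.034 and 0.046 m and angle between board's own x axis and vertical between 0.87 and 1.4 rad and angle between board's own z axis and vertical below 0.7 rad and angle between the y axis of board and the y axis of stand, either way round below 0.15 rad and contact force between board and the arm below 0.1 N and contact force between board and the fingers below 0.1 N and contact force between board and stand above 0.5 N and linear speed of board below 0.02 m/s), for 0.3 s.
At the end, for the whole second after the job is handed in: Board on the deck between rest and foot stop, within 30 mm of the middle, 9 degrees of square, leaning back 10 to 40 degrees, rings out, untouched; larger holder upright, paper out, within 2 mm of the channel floor, still pressed on it by the gripper with over 2 N; nothing else moved over 30 mm (x of board in the frame of stand between 0.01 and 0.042 m and y of board in the frame of stand between -0.03 and 0.03 m and z of board in the frame of stand between 0.034 and 0.046 m and angle between board's own x axis and vertical between 0.87 and 1.4 rad and angle between board's own z axis and vertical below 0.7 rad and angle between the y axis of board and the y axis of stand, either way round below 0.15 rad and contact force between board and the arm below 0.1 N and contact force between board and the fingers below 0.1 N and contact force between board and stand above 0.5 N and z of holder in the frame of channel between -0.003 and 0.002 m and x of holder in the frame of channel between -0.003 and 0.003 m and y of holder in the frame of channel between -0.03 and 0.03 m and x of holder_face in the frame of channel above 0.001 m and angle between holder's own z axis and vertical below 0.14 rad and contact force between holder and seat above 2 N and contact force between holder and the fingers above 1 N and linear speed of holder below 0.02 m/s); the arm keeps its last pose, push and grip.
It fails at once if something else on the bench is moved by more than 30 mm (distance of any of tray, small_holder, caliper, ring_a, ring_b from where it was at the start of the episode above 0.03 m).
It also fails if it takes over 61 s, if anything falls off the work surface, if the arm or the gripper's body presses on something with over 40 N, if the wrist force passes 120 N, or if a joint passes its speed limit or range.

## Working session

There is one attempt and no reset: what is moved stays moved. The work goes in short steps, Python scripts to look and compute and a tool call to move; the robot and the scene stay as the last step left them, time stands still between calls to the robot, and variables do not carry over. Pictures are saved under pics/ and viewed, at most 10 in all, crops included, and the job is handed in when it is done.

Besides the shell and the picture viewer there is one more tool, called after "Call:" as name(argument=value, ...) on one line, values as JSON. jog_arm: Moves the arm, as the interface text tells. Its arguments: {"type":"object","properties":{"increments":{"type":"array","items":{"type":"array","items":{"type":"number"}}},"claw":{"type":"number"}},"required":["increments"]}

```bash
ls; mkdir -p pics; python3 - <<'E'
from station import *
import cv2,numpy as np,pickle
o=get_obs();print(o, grasp_offset)
d={}
for n in("scene","side","wrist"):
    i=get_image(n);d[n]=i;cv2.imwrite(f"pics/{n}0.png",i["color"][:,:,::-1]);print(n,{k:v for k,v in i.items() if k!="color"})
pickle.dump((o,d),open("i0.pkl","wb"))
E
```

```text
pics
{'time': 0.0, 'joint_pos': array([-1.48513713e+00,  2.45822265e-01,  1.55897525e+00,  1.97579080e-06,
        1.33869363e+00, -1.74113158e-01]), 'qvel': array([-0.00059209,  0.00053229,  0.00020725, -0.00145708,  0.00259092,
       -0.00209791]), 'effort': array([-6.84930928e-04, -4.15839815e+01, -3.14600050e+01,  6.84130029e-02,
        3.32823861e-02, -1.37054130e-04]), 'ee_pos': array([ 166.90633413, -627.59812463,  204.36096156]), 'tcp_rot': array([ 9.91576225e-01,  1.29520996e-01,  4.29288168e-05, -9.48274579e-04]), 'force': array([0.00841519, 0.27304281, 0.41028083]), 'ft_torque': array([ 0.01736775, -0.03881051,  0.01215244]), 'grasp_force': 0.0, 'finger_gap': 93.82332872055501} -18.8
scene {'fx': 455.30651140344224, 'fy': 455.30651140344224, 'cx': 318.3430845243199, 'cy': 204.24254975465857, 'world_to_cam': array([[ 7.71820693e-01,  6.35829969e-01,  3.61483822e-03,
        -4.64822294e+02],
       [ 5.59815470e-01, -6.76830608e-01, -4.78024023e-01,
        -3.11017211e+02],
       [-3.01495367e-01,  3.70972475e-01, -8.78339323e-01,
         1.41664872e+03],
       [ 0.00
[... 304 characters left out ...]
02, -7.36746732e-01, -6.74914530e-01,
         4.36284210e+01],
       [ 4.47923695e-02,  6.73447192e-01, -7.37877038e-01,
         1.43763808e+03],
       [ 0.00000000e+00,  0.00000000e+00,  0.00000000e+00,
         1.00000000e+00]])}
wrist {'fx': 309.70691628693146, 'fy': 309.70691628693146, 'cx': 322.9240630029425, 'cy': 198.7424833230436, 'T_tool_cam': array([[ 4.13168290e-04, -9.57224335e-01, -2.89346509e-01,
         8.43448601e+01],
       [ 9.99999354e-01,  7.01968028e-04, -8.94335501e-04,
         1.49843633e-01],
       [ 1.05919170e-03, -2.89345953e-01,  9.57224006e-01,
        -1.78521526e+02],
       [ 0.00000000e+00,  0.00000000e+00,  0.00000000e+00,
         1.00000000e+00]])}
```

View pics/scene0.png

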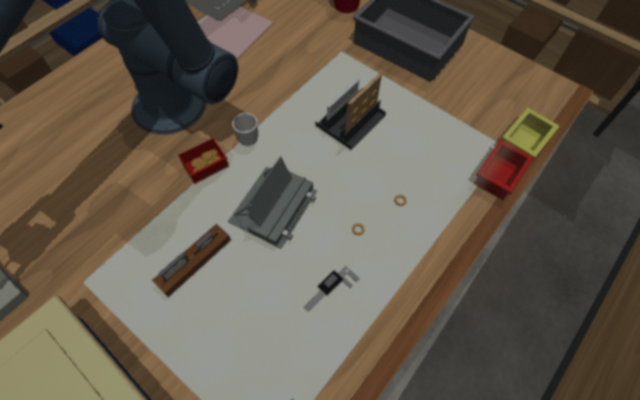

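View pics/side0.png

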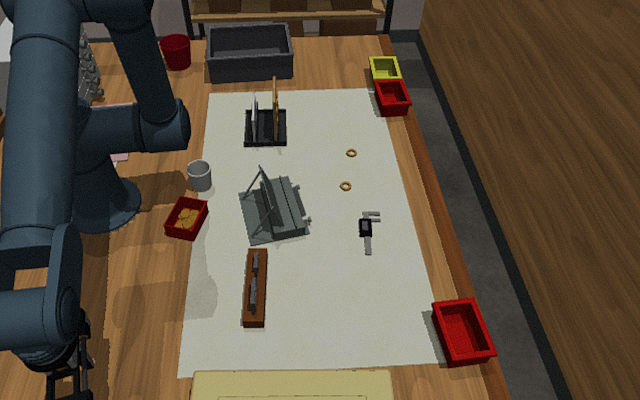

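The side view shows the sorter at about (265,127) with the board (brown) in its right slot at (276,105). The stand is at (275,208) and the block at (255,288), with the larger holder seemingly in its near slot at (254,293). I'll ray-cast these for a rough position, then look with the wrist camera.

```bash
cat > h.py <<'E'
import numpy as np,cv2,pickle
from scipy.spatial.transform import Rotation as R
def ray(im,uv,obs=None):
    u,v=uv
    if "world_to_cam" in im:
        W=im["world_to_cam"];d=np.array([(u-im["cx"])/im["fx"],(v-im["cy"])/im["fy"],1]);Rw=W[:3,:3].T
        return -Rw@W[:3,3],Rw@d
    T=im["T_tool_cam"];a=np.array([u-im["cx"],v-im["cy"]]);r=np.hypot(*a)+1e-9;t=r/im["fx"]
    d=np.r_[a/r*np.sin(t),np.cos(t)]
    Rt=R.from_quat(obs["tcp_rot"]).as_matrix()
    return obs["ee_pos"]+Rt@T[:3,3],Rt@T[:3,:3]@d
def onz(im,uv,z,obs=None):
    c,d=ray(im,uv,obs);return c+d*(z-c[2])/d[2]
def onplane(im,uv,p,n,obs=None):
    c,d=ray(im,uv,obs);return c+d*(np.dot(np.subtract(p,c),n)/np.dot(d,n))
def proj(im,P,obs=None):
    P=np.asarray(P,float)
    if "world_to_cam" in im:
        q=im["world_to_cam"][:3,:3]@P+im["world_to_cam"][:3,3];return np.array([im["fx"]*q[0]/q[2]+im["cx"],im["fy"]*q[1]/q[2]+im["cy"]])
    Rt=R.from_quat(obs["tcp_rot"]).as_matrix();T=im["T_tool_cam"]
    q=T[:3,:3].T@(Rt.T@(P-obs["ee_pos"])-T[:3,3]);s=np.hypot(q[0],q[1]);t=np.arctan2(s,q[2])
    return np.array([im["cx"],im["cy"]])+im["fx"]*t*q[:2]/s
def grab(n,tag):
    from station import get_obs,get_image
    o=get_obs();i=get_image(n);pickle.dump((o,i),open(tag+".pkl","wb"));cv2.imwrite(f"pics/{tag}.png",i["color"][:,:,::-1]);return o,i
E
python3 - <<'E'
from h import *
o,d=pickle.load(open("i0.pkl","rb"))
s=d["side"]
for n,uv,z in [("sorter c",(265,130),30),("board top",(276,82),166),("stand",(275,208),38),("block",(255,285),34),("bigholder",(254,293),60)]:
    print(n,onz(s,uv,z).round())
Rt=R.from_quat(o["tcp_rot"]).as_matrix();print(Rt.round(3))
for n,i in d.items():
    hsv=cv2.cvtColor(i["color"],cv2.COLOR_RGB2HSV)
big=cv2.resize(s["color"][60:340,180:420],None,fx=2.5,fy=2.1);
a=cv2.resize(s["color"][70:340,225:325],None,fx=3.7,fy=2.2,interpolation=cv2.INTER_CUBIC)
E
```

```text
sorter c [474. 268.  30.]
board top [516. 340. 166.]
stand [500. -76.  38.]
block [ 445. -319.   34.]
bigholder [ 444. -357.   60.]
[[ 0.966  0.257 -0.   ]
 [ 0.257 -0.966  0.002]
 [ 0.    -0.002 -1.   ]]
```

Call:
jog_arm(increments=[[40,-38,-46,3],[80,-76,-46,6],[120,-114,-46,10],[150,-142,-46,15],[190,-180,-46,15],[230,-216,-46,15],[270,-254,-46,15],[310,-292,-46,15],[345,-325,-46,15],[375,-353,-46,15]])

```text
time: 1.15
ee_pos: [424.6, -212.2, 251.4]
tcp_rot: [1.0, -0.001, 0.0, 0.0]
force: [1.2, -0.6, -1.3]
finger_gap: 94.2
grasp_force: 0.0
```

```bash
python3 - <<'E'
from h import *
o,i=grab("wrist","w1");print(o["ee_pos"],o["tcp_rot"],o["time"],o["force"])
E
```

```text
[ 424.64151421 -212.18224261  251.42436555] [ 9.99999279e-01 -1.19050683e-03  1.34478997e-04  8.35952389e-05] 1.15 [ 1.23897797 -0.63189271 -1.31620242]
```

View pics/w1.png

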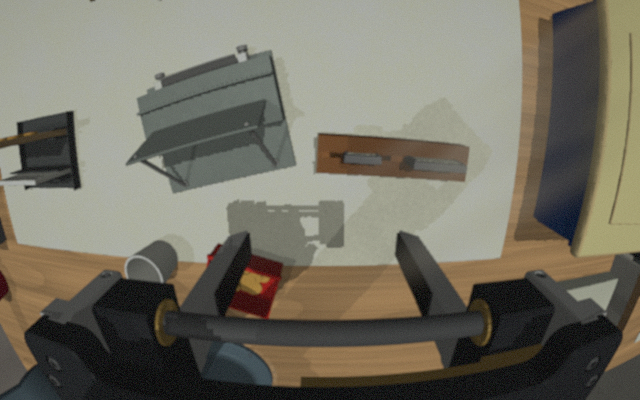

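The wrist view looks down with image right = −y and up = +x. The stand is at (215,120), with screws at (158,78) and (242,50). The block is at (390,157), with the larger holder in the right slot at (437,164) and the small one at (362,158). The sorter edge is at the left. I'll zoom in to get exact corners.

```bash
python3 - <<'E'
from h import *
o,i=pickle.load(open("w1.pkl","rb"))
c=cv2.resize(i["color"][30:215,110:310,::-1],None,fx=4,fy=3.2,interpolation=cv2.INTER_CUBIC);c=cv2.convertScaleAbs(c,alpha=1.5,beta=10)
cv2.imwrite("pics/w1s.png",c)
hsv=cv2.cvtColor(i["color"],cv2.COLOR_RGB2HSV)
print(hsv[150,320],hsv[175,400],hsv[158,362],hsv[164,440],hsv[120,480])
m=((hsv[...,0]<16)&(hsv[...,1]>110)).astype(np.uint8);m[:,:300]=0;m[:,485:]=0;m[220:]=0;m[:110]=0
m=cv2.morphologyEx(m,cv2.MORPH_CLOSE,np.ones((25,25)))
cs=max(cv2.findContours(m,0,1)[0],key=cv2.contourArea)
print(cv2.contourArea(cs),cv2.boundingRect(cs))
q=cv2.approxPolyDP(cs,5,True)[:,0];print(q.tolist(),[onz(i,p,34,o).round(1).tolist() for p in q])
E
```

```text
[ 13 143 107] [ 14 111  94] [ 0  0 94] [ 23  10 102] [ 32  21 171]
3094.5 (317, 135, 113, 41)
[[317, 171], [407, 173], [408, 155], [429, 153], [401, 152], [393, 139], [319, 135]] [[427.1, -204.4, 34.0], [425.1, -324.6, 34.0], [449.5, -324.6, 34.0], [453.0, -354.1, 34.0], [453.3, -314.7, 34.0], [470.2, -303.2, 34.0], [474.2, -207.2, 34.0]]
```

View pics/w1s.png

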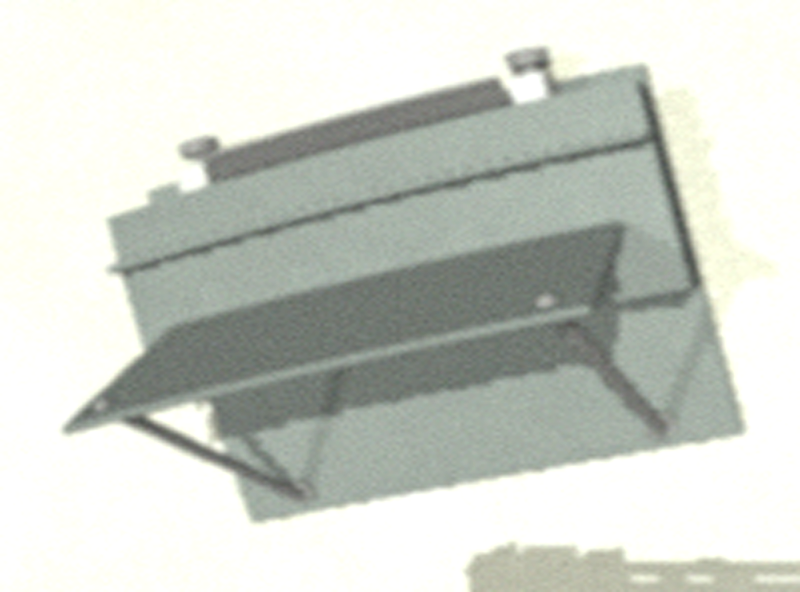

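The stand's deck front edge runs from crop (107,218) to (645,65). The deck's rear right corner is at (695,288), the base rear corners at (250,522) and (742,430), and the foot stop line from (122,268) to (655,140).

```bash
python3 - <<'E'
from h import *
o,i=pickle.load(open("w1.pkl","rb"))
f=lambda p,z:onz(i,(p[0]/4+110-.4,p[1]/3.2+30-.35),z,o)
A=f((107,218),38);B=f((645,65),38);C=f((695,288),38);D=f((250,522),1);E=f((742,430),1)
S1=f((122,268),43);S2=f((655,140),43);T1=f((66,430),123);T2=f((590,310),123);T3=f((624,224),123)
for n,p in zip("ABCDE12345",(A,B,C,D,E,S1,S2,T1,T2,T3)):print(n,p.round(1))
n=np.linalg.norm
print("AB",n(A-B),"BC",n(B-C),"DE",n(D-E), "stop",n(S1-S2))
for a,b in((A,B),(D,E),(S1,S2)):
    d=a-b;print("yaw",np.degrees(np.arctan2(-d[0],d[1])))
d=(A-B)/n(A-B);y=d[:2]/n(d[:2]);x=np.array([y[1],-y[0]])
M=(A+B)[:2]/2;print("org from front",M-66.5*x,"x",x)
for n_,p in(("DE",(D+E)/2),("stop",(S1+S2)/2),("C",C),("T1",T1),("T2",T2),("T3",T3)):print(n_,(p[:2]-(M-66.5*x))@x,(p[:2]-(M-66.5*x))@y)
# block fine
s=pickle.load(open("i0.pkl","rb"))[1]["side"]
q=o["joint_pos"] if "joint_pos" in o else 0;print(q)
E
```

```text
A [539.9  51.1  38. ]
B [ 585.  -147.3   38. ]
C [ 494.7 -162.4   38. ]
D [389.5  23.9   1. ]
E [ 430.5 -172.9    1. ]
1 [516.6  42.4  43. ]
2 [ 553.6 -151.2   43. ]
3 [458.8  16.6 123. ]
4 [ 491.7 -146.6  123. ]
5 [ 518.3 -155.9  123. ]
AB 203.44415087592057 BC 91.59775571418216 DE 201.05635166572063 stop 197.08164735313437
yaw 12.815985489869782
yaw 11.771095923444355
yaw 10.820873045553878
org from front [497.59736404 -62.85653137] x [0.9750875  0.22182056]
DE -88.00362061440234 8.115274144618354
stop 38.474058478060144 -0.10653733834736734
C -24.943627682375244 -96.41059653259614
T1 -20.23543204866851 86.11240984680332
T2 -24.367550750155388 -80.31587100059929
T3 -0.41851230541634266 -95.28820512929204
[-7.02898719e-01 -2.18695397e-01  1.94199840e+00  4.64700570e-05
  1.41797632e+00  8.70271555e-01]
```

Call:
jog_arm(increments=[[5,-45,-10,-8.5],[10,-90,-10,-17],[15,-135,-10,-25.5],[20,-180,-10,-34],[25,-225,-10,-42.5],[30,-270,-10,-51],[35,-315,-10,-59.5],[40,-360,-10,-68],[45,-405,-10,-76.5],[50,-450,-10,-85]])

```text
time: 2.2
ee_pos: [474.8, 237.5, 261.3]
tcp_rot: [0.736, 0.677, -0.0, 0.0]
force: [1.4, -0.6, 0.9]
finger_gap: 94.3
grasp_force: 0.0
```

```bash
python3 - <<'E'
from h import *
o,i=grab("wrist","w2");print(o["ee_pos"],R.from_quat(o["tcp_rot"]).as_matrix().round(3).tolist(),o["time"],o["force"])
E
```

```text
[474.82147616 237.50161376 261.32674425] [[0.083, 0.997, 0.0], [0.997, -0.083, -0.0], [-0.0, 0.0, -1.0]] 2.2 [ 1.36582056 -0.58561707  0.88429966]
```

View pics/w2.png

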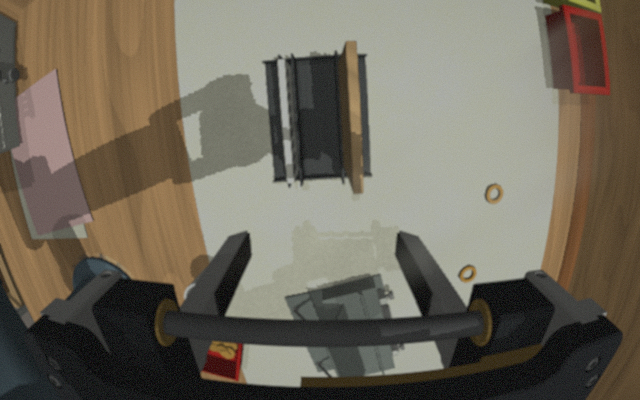

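The board is the brown strip from (350,41) to (358,192), in the right (+x) slot, with the tray in the left one. I'll measure its top edge.

```bash
python3 - <<'E'
from h import *
o,i=pickle.load(open("w2.pkl","rb"))
hsv=cv2.cvtColor(i["color"],cv2.COLOR_RGB2HSV)
m=(hsv[...,0]>8)&(hsv[...,0]<25)&(hsv[...,1]>90);m[:35]=0;m[200:]=0;m[:,:335]=0;m[:,:]=m;m[:,375:]=0
m=cv2.morphologyEx(m.astype(np.uint8),cv2.MORPH_OPEN,np.ones((3,3)))
ys,xs=np.nonzero(m);print(ys.min(),ys.max())
L=[];Rr=[]
for r in range(45,190,12):
    c=np.nonzero(m[r])[0];print(r,c.min(),c.max(),hsv[r,c.min():c.max()+1,2].tolist(),end=" ")
    print(onz(i,(c.min(),r),166,o)[:2].round(1),onz(i,(c.max()+.5,r),166,o)[:2].round(1));Rr.append(onz(i,(c.max()+.5,r),166,o))
Rr=np.array(Rr);p=np.polyfit(Rr[:,1],Rr[:,0],1);print("slope deg",-np.degrees(np.arctan(p[0])))
for r in(ys.min(),ys.max()):
    c=np.nonzero(m[r])[0];print(r,c,onz(i,(c.mean(),r),166,o).round(1))
E
```

```text
42 168
45 346 354 [117, 137, 145, 142, 141, 137, 141, 140, 146] [506.  376.7] [513.4 376.4]
57 345 357 [80, 117, 138, 158, 160, 163, 157, 159, 156, 153, 152, 146, 113] [504.2 365.8] [515.1 365.2]
69 346 357 [71, 104, 130, 144, 148, 148, 150, 154, 154, 157, 148, 133] [504.2 355. ] [514.2 354.4]
81 347 357 [89, 131, 150, 156, 153, 154, 150, 153, 148, 148, 142] [504.2 344.2] [513.4 343.6]
93 348 358 [94, 133, 152, 157, 164, 160, 161, 160, 161, 161, 149] [504.2 333.5] [513.4 332.9]
105 347 359 [59, 78, 120, 152, 164, 173, 173, 170, 170, 173, 169, 166, 147] [502.5 322.9] [513.5 322.2]
117 349 359 [89, 129, 150, 155, 152, 158, 154, 150, 153, 154, 144] [503.5 312.2] [512.8 311.6]
129 349 360 [73, 100, 132, 157, 161, 159, 156, 160, 154, 155, 153, 140] [502.7 301.6] [512.9 300.9]
141 352 360 [100, 103, 103, 107, 107, 106, 110, 112, 108] [504.7 290.7] [512.3 290.2]
153 344 360 [58, 58, 56, 59, 64, 61, 69, 78, 90, 103, 101, 100, 102, 103, 101, 101, 103] [496.8 280.4] [511.6 279.4]Traceback (most recent call last):
  File "<stdin>", line 9, in <module>
    return umr_minimum(a, axis, None, out, keepdims, initial, where)
ValueError: zero-size array to reduction operation minimum which has no identity
```

Call:
jog_arm(increments=[[20,7,10,-1],[40,14,20,-2],[60,21,30,-3],[77,27,40,-3],[77,27,50,-3],[77,27,60,-3],[77,27,65,-3],[77,27,65,-3],[77,27,65,-3],[77,27,65,-3]])

```text
time: 3.25
ee_pos: [509.1, 309.8, 197.3]
tcp_rot: [0.72, 0.694, 0.001, 0.0]
force: [-0.6, -0.7, -0.4]
finger_gap: 94.4
grasp_force: 0.0
```

```bash
python3 - <<'E'
from h import *
o,i=grab("wrist","w3");print(o["ee_pos"],R.from_quat(o["tcp_rot"]).as_euler("zyx",degrees=True),o["time"],o["force"])
Rt=R.from_quat(o["tcp_rot"]).as_matrix();print(Rt.round(4).tolist())
hsv=cv2.cvtColor(i["color"],cv2.COLOR_RGB2HSV)
print(proj(i,(508,380,166),o),proj(i,(508,312,166),o),proj(i,(508,250,166),o))
m=(hsv[...,0]>8)&(hsv[...,0]<25)&(hsv[...,1]>90)&(hsv[...,2]>60)
for r in range(20,260,15):
    c=np.nonzero(m[r,280:400])[0]+280
    if len(c):
        print(r,c.min(),c.max(),len(c),onz(i,(c.min()-.5,r),166,o)[:2].round(1),onz(i,(c.max()+.5,r),166,o)[:2].round(1))
E
```

```text
[509.1281436  309.84498394 197.27676137] [-8.78629143e+01  7.42273684e-02 -1.79973057e+02] 3.25 [-0.56580073 -0.70580587 -0.38903805]
[[0.0373, 0.9993, 0.0013], [0.9993, -0.0373, 0.0005], [0.0005, 0.0013, -1.0]]
[317.93532066 129.45035171] [321.75174336 224.06052579] [324.69669763 294.82427869]
125 319 324 6 [508.5 383. ] [512.5 382.9]
140 315 331 17 [505.4 372.9] [516.9 372.5]
155 315 333 19 [505.  362.6] [517.9 362.1]
170 316 333 17 [505.2 352.1] [517.6 351.6]
185 315 331 17 [504.  341.4] [515.9 341. ]
200 316 333 18 [504.3 330.4] [517. 330.]
215 317 332 16 [504.5 319.1] [516.  318.7]
230 319 332 10 [505.4 307.4] [515.7 307. ]
245 318 334 17 [504.2 295.3] [516.9 294.8]
```

View pics/w3.png

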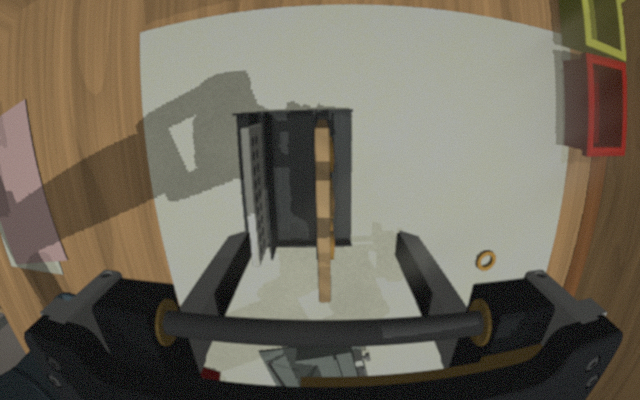

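The board's top runs down the image from (322,118) to (325,301), centred between the fingers. Its centre is at about (510, 316), and the end-to-end length of about 143 mm agrees with the given 140. Next I descend and grip.

Call:
jog_arm(increments=[[3,0.5,15,0],[6,0.5,30,0],[6,0.5,45,0],[6,0.5,56,0],[6,0.5,63,0],[6,0.5,63,0],[6,0.5,63,0],[6,0.5,63,0],[6,0.5,63,0],[6,0.5,63,0]])

```text
time: 4.3
ee_pos: [509.8, 316.1, 134.0]
tcp_rot: [0.72, 0.694, 0.0, 0.0]
force: [0.0, 0.2, -1.0]
finger_gap: 94.0
grasp_force: 0.0
```

Call:
jog_arm(increments=[[0,0,0,0],[0,0,0,0],[0,0,0,0],[0,0,0,0],[0,0,0,0],[0,0,0,0],[0,0,0,0],[0,0,0,0],[0,0,0,0],[0,0,0,0]], claw=0)

```text
time: 5.3
ee_pos: [509.5, 316.0, 133.5]
tcp_rot: [0.72, 0.694, 0.0, 0.0]
force: [0.1, -0.4, -1.0]
finger_gap: 17.4
grasp_force: 0.0
```

Call:
jog_arm(increments=[[0,0,0,0],[0,0,0,0],[0,0,0,0],[0,0,-5,0],[0,0,-20,0],[0,0,-40,0],[0,0,-60,0],[0,0,-80,0],[0,0,-100,0],[0,0,-110,0]], claw=0)

```text
time: 6.3
ee_pos: [510.1, 316.4, 246.6]
tcp_rot: [0.72, 0.694, 0.002, 0.001]
force: [-0.7, -0.6, -2.1]
finger_gap: 10.0
grasp_force: 30.0
```

Call:
jog_arm(increments=[[-20,2,0,-1.5],[-60,5,0,-3],[-105,8,0,-5],[-150,12,0,-7],[-195,15,0,-9],[-240,19,0,-11],[-285,22,0,-13],[-325,26,0,-14.1],[-355,29,0,-14.1],[-372.6,29.3,0,-14.1]])

```text
time: 7.3
ee_pos: [524.6, -59.7, 243.6]
tcp_rot: [0.63, 0.776, -0.0, -0.0]
force: [-0.3, -0.0, -3.4]
finger_gap: 9.9
grasp_force: 30.0
```

```bash
python3 - <<'E'
from h import *
o,i=grab("wrist","w4");o2,s=grab("side","s4");o2,c=grab("scene","c4")
from station import get_obs
o2=get_obs();print(o2["ee_pos"],R.from_quat(o2["tcp_rot"]).as_euler("zyx",degrees=True),o2["time"])
a=cv2.resize(s["color"][110:290,200:350],None,fx=2.6,fy=2.6,interpolation=cv2.INTER_CUBIC)
b=cv2.resize(i["color"][130:310,225:405],None,fx=2.2,fy=2.6,interpolation=cv2.INTER_CUBIC)
cv2.imwrite("pics/m4.png",cv2.convertScaleAbs(np.hstack([a,b])[:,:,::-1],alpha=1.4))
E
```

```text
[524.70636871 -57.99187183 243.42402673] [-1.01862778e+02 -3.61474862e-02 -1.79958167e+02] 7.45
```

View pics/m4.png

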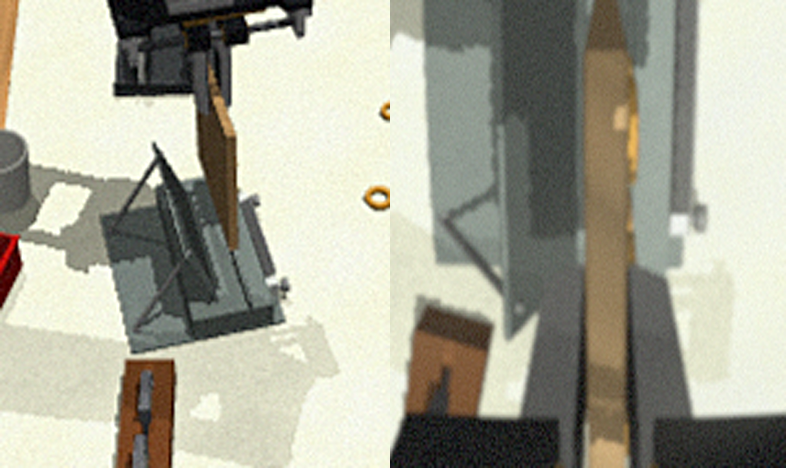

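The board hangs over the deck parallel to the stand's lines (wrist crop: board at column ~605, deck front edge at ~675, screw at (685,220)). I'll check the deck edge numerically from this closer view.

```bash
python3 - <<'E'
from h import *
o,i=pickle.load(open("w4.pkl","rb"))
g=cv2.GaussianBlur(i["color"],(3,5),0)
th=np.radians(12);x=np.array([np.cos(th),np.sin(th)]);y=np.array([-x[1],x[0]]);O=np.array([496,-63.2])
for r in (136,145,155,170,185,200,215,225):
    row=g[r,325:385].astype(int);print(r,[tuple(v) for v in row[::2,]][3:26] if r in(155,200) else "")
# predicted deck front edge pixels (x=66.5,z=38), stop front (44,48)
for yy in(80,60,40,0,-40,-80,-100):
    P=lambda X,z:np.r_[O+X*x+yy*y,z]
    print(yy,proj(i,P(66.5,38),o).round(1),proj(i,P(44,48),o).round(1),proj(i,P(12,38),o).round(1),proj(i,P(-19,123),o).round(1))
print(o["ee_pos"])
E
```

```text
136 
145 
155 [(np.int64(92), np.int64(77), np.int64(56)), (np.int64(92), np.int64(77), np.int64(52)), (np.int64(82), np.int64(79), np.int64(63)), (np.int64(86), np.int64(92), np.int64(86)), (np.int64(86), np.int64(92), np.int64(87)), (np.int64(101), np.int64(109), np.int64(102)), (np.int64(113), np.int64(121), np.int64(114)), (np.int64(113), np.int64(121), np.int64(114)), (np.int64(113), np.int64(122), np.int64(115)), (np.int64(112), np.int64(119), np.int64(112)), (np.int64(113), np.int64(120), np.int64(114)), (np.int64(95), np.int64(101), np.int64(95)), (np.int64(68), np.int64(69), np.int64(66)), (np.int64(78), np.int64(79), np.int64(76)), (np.int64(83), np.int64(83), np.int64(80)), (np.int64(83), np.int64(83), np.int64(80)), (np.int64(105), np.int64(107), np.int64(102)), (np.int64(155), np.int64(157), np.int64(148)), (np.int64(173), np.int64(175), np.int64(165)), (np.int64(173), np.int64(175), np.int64(165)), (np.int64(173), np.int64(176), np.int64(164)), (np.int64(173), np.int64(175), np.int64(165)), (np.int64(173), np.int64(175), np.int64(163))]
170 
185 
200 [(np.int64(97), np.
[... 810 characters left out ...]
np.int64(171), np.int64(174), np.int64(161)), (np.int64(171), np.int64(174), np.int64(162)), (np.int64(171), np.int64(174), np.int64(162)), (np.int64(171), np.int64(174), np.int64(162)), (np.int64(171), np.int64(174), np.int64(161))]
215 
225 
80 [354.  110.1] [336.  109.9] [309.5 110. ] [273.5 111.2]
60 [353.8 126.1] [335.9 126.5] [309.6 126.1] [274.  131.7]
40 [353.6 142.1] [335.9 142.9] [309.8 142.1] [274.6 152. ]
0 [353.  173.4] [335.7 175.1] [310.1 173.4] [276.1 191.3]
-40 [352.3 203.4] [335.4 205.9] [310.5 203.5] [277.9 228.1]
-80 [351.5 231.7] [335.1 234.8] [311.  231.9] [280.  261.7]
-100 [351.  245.1] [334.9 248.4] [311.2 245.3] [281.1 277.2]
[524.63902725 -59.65975921 243.5556588 ]
```

Call:
jog_arm(increments=[[2,0.5,8,0],[5,1,20,0],[5,1,35,0],[5,1,50,0],[5,1,62,0],[5,1,70,0],[5,1,73,0],[5,1,75,0],[5,1,75,0],[5,1,75,0]])

```text
time: 8.45
ee_pos: [525.4, -52.5, 169.1]
tcp_rot: [0.629, 0.777, 0.0, 0.001]
force: [0.5, -0.6, -1.9]
finger_gap: 9.9
grasp_force: 30.0
```

Call:
jog_arm(increments=[[0,0,0.5,0],[0,0,1,0],[0,0,1.5,0],[0,0,2,0],[0,0,2.5,0],[0,0,2.5,0],[0,0,2.5,0],[0,0,2.5,0],[0,0,2.5,0],[0,0,2.5,0]])

```text
time: 9.45
ee_pos: [525.0, -52.4, 166.0]
tcp_rot: [0.629, 0.777, 0.0, 0.0]
force: [0.3, -0.5, -3.3]
finger_gap: 9.9
grasp_force: 30.0
```

Call:
jog_arm(increments=[[0,0,0.5,0],[0,0,1,0],[0,0,1,0],[0,0,1.5,0],[0,0,1.5,0],[0,0,1.5,0],[0,0,1.5,0],[0,0,1.5,0],[0,0,1.5,0],[0,0,1.5,0]])

```text
time: 10.45
ee_pos: [525.3, -52.3, 165.4]
tcp_rot: [0.629, 0.777, 0.0, 0.0]
force: [-2.4, 2.5, 5.6]
finger_gap: 9.8
grasp_force: 30.0
```

```bash
python3 - <<'E'
from h import *
o,s=grab("side","s5")
print(o["ee_pos"],o["force"])
o,c=grab("scene","c5")
a=cv2.resize(s["color"][120:250,225:325],None,fx=4,fy=4,interpolation=cv2.INTER_CUBIC)
b=cv2.resize(c["color"][120:250,220:320],None,fx=4,fy=4,interpolation=cv2.INTER_CUBIC)
cv2.imwrite("pics/m5.png",cv2.convertScaleAbs(np.hstack([a,b])[:,:,::-1],alpha=1.5))
E
```

```text
[525.26555403 -52.25592535 165.42864045] [-2.40086314  2.50360853  5.58111485]
```

View pics/m5.png

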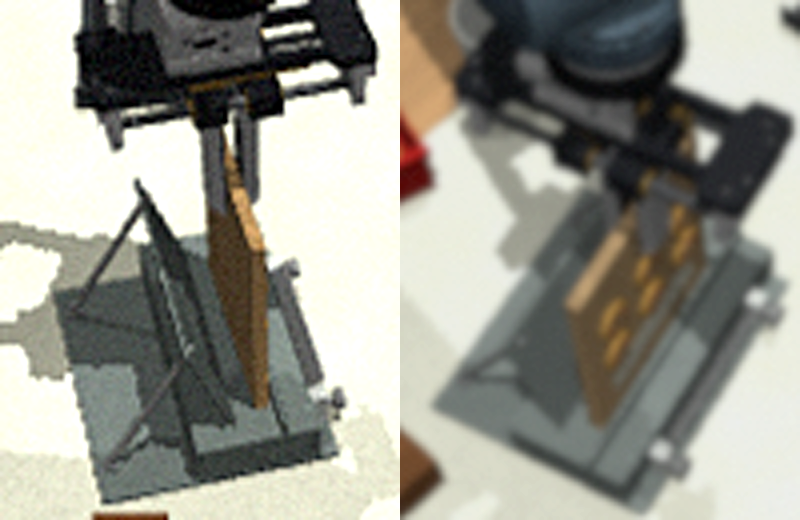

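The board foot touches the deck at z=165.4 as predicted, a few mm behind the stop line, with its rings out. Now I open partly while drawing back, so the board tilts onto the rest between the fingers.

Call:
jog_arm(increments=[[0,0,-1,0],[0,-4,-1.5,0],[0,-8,-1.5,0],[0,-12,-1.5,0],[0,-16,-1.5,0],[0,-20,-1.5,0],[0,-24,-1.5,0],[0,-28,-1.5,0],[0,-32,-1.5,0],[0,-36,-1.5,0]], claw=0.36)

```text
time: 11.55
ee_pos: [489.3, -59.9, 165.9]
tcp_rot: [0.629, 0.777, -0.0, -0.0]
force: [-0.4, -0.6, 0.5]
finger_gap: 33.9
grasp_force: 0.1
```

Call:
jog_arm(increments=[[0,-4,0,0],[0,-8,0,0],[0,-12,0,0],[0,-16,0,0],[0,-20,0,0],[0,-24,0,0],[0,-28,0,0],[0,-32,0,0],[0,-34,0,0],[0,-34,0,0]])

```text
time: 12.55
ee_pos: [456.3, -66.9, 166.0]
tcp_rot: [0.63, 0.777, 0.0, 0.0]
force: [0.7, -0.4, 0.3]
finger_gap: 33.6
grasp_force: 0.0
```

```bash
python3 - <<'E'
from h import *
o,s=grab("side","s6")
print(o["ee_pos"],o["force"],o["finger_gap"])
o,c=grab("scene","c6")
a=cv2.resize(s["color"][120:250,225:325],None,fx=4,fy=4,interpolation=cv2.INTER_CUBIC)
b=cv2.resize(c["color"][120:250,220:320],None,fx=4,fy=4,interpolation=cv2.INTER_CUBIC)
cv2.imwrite("pics/m6.png",cv2.convertScaleAbs(np.hstack([a,b])[:,:,::-1],alpha=1.5))
E
```

```text
[456.33330171 -66.92582398 166.02109982] [ 0.6654527  -0.36679867  0.28274121] 33.569555500017614
```

View pics/m6.png

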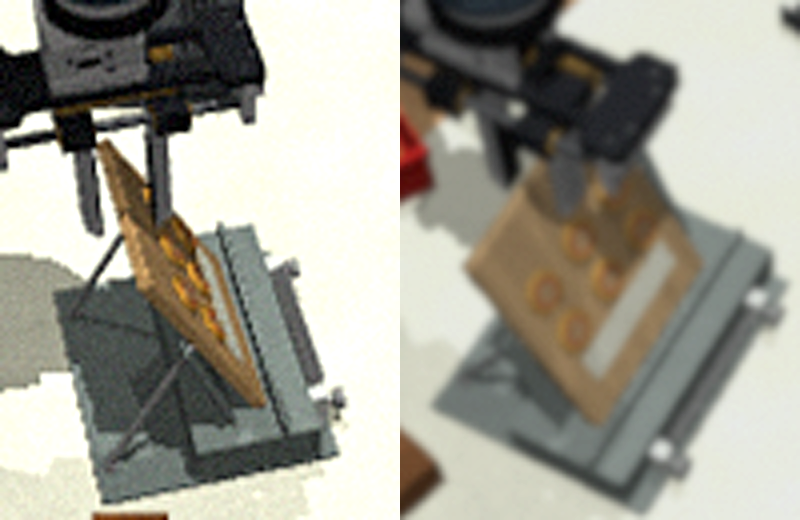

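The board leans on the rest with its rings out, and no force is on the fingers. Next I open, rise, and move to where the wrist camera sees the channel closely.

Call:
jog_arm(increments=[[0,0,0,0],[0,0,-10,0],[0,0,-25,0],[0,0,-45,0],[0,0,-60,0],[-30,30,-60,0],[-60,60,-60,0],[-90,90,-60,0],[-110,109,-60,0],[-110,109,-60,0]], claw=0.7)

```text
time: 13.65
ee_pos: [587.9, -153.7, 226.2]
tcp_rot: [0.63, 0.777, 0.0, 0.0]
force: [0.0, 0.7, -0.1]
finger_gap: 65.5
grasp_force: 0.0
```

Call:
jog_arm(increments=[[0,0,10,0],[0,0,20,0],[0,0,20,0],[0,0,20,0],[0,0,20,0],[0,0,20,0],[0,0,20,0],[0,0,20,0],[0,0,20,0],[0,0,20,0]])

```text
time: 14.65
ee_pos: [586.0, -151.9, 206.0]
tcp_rot: [0.629, 0.777, -0.0, 0.0]
force: [0.6, -0.3, 0.4]
finger_gap: 65.6
grasp_force: 0.0
```

```bash
python3 - <<'E'
from h import *
o,i=grab("wrist","w7")
print(o["ee_pos"],R.from_quat(o["tcp_rot"]).as_euler("zyx",degrees=True),o["time"])
th=np.radians(12);x=np.array([np.cos(th),np.sin(th)]);y=np.array([-x[1],x[0]]);O=np.array([495.2,-59.3])
P=lambda X,Y,z:np.r_[O+X*x+Y*y,z]
for n,p in dict(dfl=P(66.5,100,38),dfr=P(66.5,-100,38),s1=P(72,64,32),s2=P(72,-64,32),ch=P(69,0,10),lipL=P(78.5,56,38),lipR=P(78.5,-56,38)).items():print(n,proj(i,p,o).round(1))
c=i["color"];g=cv2.cvtColor(c,cv2.COLOR_RGB2GRAY)
for yy in(-50,-30,-10,10,30,50):
    # sample along stand x on plane z=38
    print(yy,[int(cv2.getRectSubPix(g,(1,1),tuple(map(float,proj(i,P(X,yy,38),o))))[0,0]) for X in range(54,96,2)])
E
```

```text
[ 585.95144452 -151.86977226  205.98363834] [-1.01981006e+02  2.24173518e-03  1.79998167e+02] 14.65
dfl [320.6   1.1]
dfr [320.6 174.3]
s1 [325.5  31.7]
s2 [325.4 142.4]
ch [322.8  87.7]
lipL [331.5  37.2]
lipR [331.3 136. ]
-50 [74, 74, 76, 77, 73, 79, 77, 86, 71, 65, 65, 63, 69, 100, 118, 116, 118, 118, 135, 170, 173]
-30 [75, 74, 76, 77, 75, 75, 76, 80, 67, 63, 66, 65, 66, 99, 117, 120, 119, 118, 145, 170, 171]
-10 [109, 118, 113, 115, 118, 114, 96, 80, 75, 77, 80, 80, 93, 123, 141, 145, 156, 171, 172, 169, 171]
10 [114, 113, 114, 113, 112, 112, 100, 91, 86, 81, 78, 78, 86, 127, 168, 171, 170, 171, 172, 169, 171]
30 [117, 114, 112, 111, 112, 109, 104, 96, 85, 81, 81, 78, 80, 122, 162, 169, 169, 168, 170, 168, 169]
50 [112, 109, 111, 111, 109, 111, 101, 71, 65, 80, 78, 77, 80, 110, 141, 148, 150, 149, 158, 167, 167]
```

```bash
python3 - <<'E'
from h import *
o,i=pickle.load(open("w1.pkl","rb"))
for p,z in(((468,147),34),((466,181),34),((316,134),34),((315,173),34),((412,160),78),((463,167),78),((437,162),78)):print(p,onz(i,p,z,o).round(1))
o,i=pickle.load(open("w7.pkl","rb"))
g=cv2.cvtColor(i["color"],cv2.COLOR_RGB2GRAY)
th=np.radians(12);x=np.array([np.cos(th),np.sin(th)]);y=np.array([-x[1],x[0]]);O=np.array([495.2,-59.3])
P=lambda X,Y,z:np.r_[O+X*x+Y*y,z]
for X in(70,74,77,84):print(X,[int(cv2.getRectSubPix(g,(1,1),tuple(map(float,proj(i,P(X,yy,34),o))))[0,0]) for yy in range(-84,84,4)])
E
```

```text
(468, 147) [ 463.6 -412.5   34. ]
(466, 181) [ 415.2 -414.4   34. ]
(316, 134) [ 475.5 -203.4   34. ]
(315, 173) [ 424.4 -201.8   34. ]
(412, 160) [ 450.2 -317.4   78. ]
(463, 167) [ 443.4 -385.7   78. ]
(437, 162) [ 448.6 -349.6   78. ]
70 [114, 112, 112, 63, 114, 117, 113, 69, 72, 71, 69, 67, 70, 70, 70, 73, 67, 80, 79, 72, 81, 79, 84, 88, 81, 85, 79, 76, 86, 81, 81, 85, 77, 71, 68, 96, 166, 169, 140, 113, 112, 109]
74 [113, 113, 105, 61, 116, 117, 116, 67, 63, 65, 65, 67, 64, 64, 66, 63, 65, 65, 80, 81, 80, 80, 78, 80, 80, 80, 78, 79, 81, 81, 81, 80, 80, 81, 81, 96, 168, 168, 141, 112, 111, 114]
77 [117, 120, 112, 68, 107, 109, 107, 67, 69, 65, 62, 66, 65, 65, 67, 63, 67, 71, 82, 80, 81, 80, 81, 82, 82, 82, 78, 84, 77, 78, 78, 78, 78, 76, 78, 96, 172, 166, 144, 109, 109, 109]
84 [171, 159, 114, 99, 72, 71, 69, 99, 120, 117, 115, 119, 120, 119, 119, 120, 119, 118, 119, 170, 172, 169, 173, 170, 171, 170, 169, 170, 170, 169, 172, 171, 162, 160, 125, 85, 103, 101, 160, 167, 166, 165]
```

Call:
jog_arm(increments=[[-25,-26,0,3],[-50,-53,0,6],[-75,-80,5,9],[-100,-107,10,12],[-125,-134,20,15],[-150,-160,30,15],[-165,-177,40,15],[-169,-181,40,15],[-169,-181,40,15],[-169,-181,40,15]], claw=0.7)

```text
time: 15.7
ee_pos: [444.8, -354.3, 166.7]
tcp_rot: [0.725, 0.689, 0.0, 0.0]
force: [0.3, -0.3, 0.1]
finger_gap: 65.5
grasp_force: 0.0
```

```bash
python3 - <<'E'
from h import *
o,i=grab("wrist","w8")
print(o["ee_pos"],R.from_quat(o["tcp_rot"]).as_matrix().round(4).tolist(),o["time"])
for p in((444,-319,78),(442,-355,78),(442,-391,78),(460,-355,34),(418,-355,34)):print(p,proj(i,p,o).round(1))
c=i["color"].astype(int);hsv=cv2.cvtColor(i["color"],cv2.COLOR_RGB2HSV)
for Y in(-312,-318,-324,-330,-340,-350,-360,-370,-380,-390,-396):
    print(Y,[tuple(int(v) for v in hsv[tuple(np.round(proj(i,(X,Y,78),o)).astype(int)[::-1])][1:]) for X in range(426,462,2)])
E
```

```text
[ 444.82261166 -354.26663667  166.65580211] [[0.0518, 0.9987, 0.0009], [0.9987, -0.0518, -0.0005], [-0.0005, 0.0009, -1.0]] 15.7
(444, -319, 78) [320.3 164.6]
(442, -355, 78) [320.2 203.9]
(442, -391, 78) [322.3 240.1]
(460, -355, 34) [337.8 190.2]
(418, -355, 34) [297.6 192.2]
-312 [(113, 77), (139, 66), (122, 67), (170, 60), (150, 63), (124, 66), (122, 67), (148, 62), (139, 55), (111, 62), (146, 61), (102, 65), (173, 65), (126, 69), (141, 65), (137, 67), (142, 61), (159, 64)]
-318 [(143, 64), (149, 65), (188, 65), (155, 64), (126, 67), (137, 67), (137, 67), (50, 46), (10, 50), (33, 39), (29, 35), (18, 43), (71, 50), (182, 56), (128, 68), (143, 64), (152, 62), (139, 64)]
-324 [(133, 65), (134, 63), (145, 65), (124, 72), (145, 65), (120, 68), (97, 63), (28, 64), (9, 59), (12, 65), (24, 64), (17, 59), (43, 60), (135, 66), (126, 67), (137, 65), (131, 64), (114, 67)]
-330 [(163, 64), (143, 64), (109, 68), (129, 67), (156, 62), (181, 62), (103, 62), (9, 60), (11, 67), (4, 64), (12, 65), (15, 66), (110, 58), (177, 59), (127, 66), (110, 67), (124, 66), (126, 69)]
-340 [(169, 74), (113, 68)
[... 671 characters left out ...]
), (11, 91), (12, 87), (130, 90), (115, 95), (120, 102), (123, 106), (126, 103), (125, 106), (132, 104)]
-380 [(138, 96), (120, 98), (128, 96), (122, 94), (118, 99), (86, 80), (9, 83), (5, 93), (6, 91), (6, 89), (13, 76), (105, 90), (143, 93), (126, 95), (109, 101), (118, 97), (154, 93), (126, 97)]
-390 [(112, 98), (122, 96), (129, 95), (122, 96), (121, 95), (48, 85), (11, 89), (12, 88), (8, 90), (12, 88), (78, 82), (140, 93), (126, 97), (124, 99), (132, 91), (127, 92), (129, 99), (130, 94)]
-396 [(31, 162), (30, 161), (29, 159), (27, 159), (26, 157), (28, 164), (29, 160), (24, 159), (29, 158), (27, 159), (28, 162), (27, 161), (30, 160), (32, 161), (29, 165), (30, 162), (27, 161), (29, 158)]
```

Call:
jog_arm(increments=[[0,-1,15,0],[0,-2.2,35,0],[0,-2.2,55,0],[0,-2.2,75,0],[0,-2.2,92,0],[0,-2.2,105,0],[0,-2.2,110.5,0],[0,-2.2,110.5,0],[0,-2.2,110.5,0],[0,-2.2,110.5,0]])

```text
time: 16.75
ee_pos: [442.4, -355.2, 56.5]
tcp_rot: [0.725, 0.688, -0.0, 0.001]
force: [-0.5, -0.0, 0.2]
finger_gap: 65.7
grasp_force: 0.0
```

Call:
jog_arm(increments=[[0,0,0,0],[0,0,0,0],[0,0,0,0],[0,0,0,0],[0,0,0,0],[0,0,0,0],[0,0,0,0],[0,0,0,0],[0,0,0,0],[0,0,0,0]], claw=0)

```text
time: 17.75
ee_pos: [441.8, -354.6, 55.4]
tcp_rot: [0.725, 0.688, 0.0, -0.0]
force: [-0.3, -0.9, 0.7]
finger_gap: 9.7
grasp_force: 30.0
```

Call:
jog_arm(increments=[[0,0,-10,0],[0,0,-30,0],[0,0,-60,0],[20,15,-90,-3],[55,45,-90,-6],[90,75,-90,-9],[120,101,-90,-12],[150,126,-90,-15],[171,143,-90,-15],[171,143,-90,-15]], claw=0)

```text
time: 18.75
ee_pos: [595.1, -189.0, 146.2]
tcp_rot: [0.628, 0.778, 0.0, 0.0]
force: [-0.1, 0.1, 0.0]
finger_gap: 9.8
grasp_force: 30.0
```

```bash
python3 - <<'E'
from h import *
o,i=grab("wrist","w9")
print(o["ee_pos"],R.from_quat(o["tcp_rot"]).as_matrix().round(4).tolist(),o["time"],o["finger_gap"],o["force"])
g=cv2.cvtColor(i["color"],cv2.COLOR_RGB2GRAY)
th=np.radians(12);x=np.array([np.cos(th),np.sin(th)]);y=np.array([-x[1],x[0]]);O=np.array([495.2,-59.3])
P=lambda X,Y,z:np.r_[O+X*x+Y*y,z]
for yy in(-50,-30,-10,10,30,50):
    print(yy,[int(cv2.getRectSubPix(g,(1,1),tuple(map(float,proj(i,P(X,yy,38),o))))[0,0]) for X in range(54,96,2)],proj(i,P(66.5,yy,38),o).round())
s=pickle.load(open("s6.pkl","rb"))[1]
from station import get_obs
o,s=grab("side","s9");o,c=grab("scene","c9")
a=cv2.resize(s["color"][120:250,225:325],None,fx=4,fy=4,interpolation=cv2.INTER_CUBIC)
b=cv2.resize(i["color"][0:260,220:420],None,fx=2,fy=2,interpolation=cv2.INTER_CUBIC)
cv2.imwrite("pics/m9.png",cv2.convertScaleAbs(np.hstack([a,b])[:,:,::-1],alpha=1.5))
o=get_obs();print(o["ee_pos"])
E
```

```text
[ 595.07954157 -188.97495422  146.16749194] [[-0.2116, 0.9773, 0.0005], [0.9773, 0.2116, 0.0], [-0.0001, 0.0005, -1.0]] 18.75 9.836061394755076 [-0.14813065  0.1253283   0.00053787]
-50 [77, 74, 80, 104, 112, 116, 108, 96, 82, 81, 85, 83, 99, 148, 172, 170, 173, 170, 171, 173, 172] [319.  94.]
-30 [113, 116, 115, 116, 113, 114, 97, 93, 78, 78, 82, 80, 92, 138, 174, 171, 171, 169, 172, 170, 172] [319.  73.]
-10 [112, 111, 113, 112, 112, 112, 95, 92, 82, 80, 80, 80, 90, 133, 168, 172, 170, 170, 170, 172, 169] [319.  52.]
10 [111, 113, 113, 113, 109, 110, 91, 84, 84, 79, 79, 79, 84, 125, 166, 169, 165, 166, 168, 170, 168] [319.  31.]
30 [112, 108, 111, 111, 108, 108, 96, 81, 86, 76, 80, 77, 83, 118, 162, 168, 168, 167, 167, 166, 168] [319.  11.]
50 [103, 111, 107, 108, 107, 108, 94, 76, 75, 78, 78, 74, 82, 109, 151, 155, 152, 155, 168, 165, 166] [320.  -8.]
[ 593.06220263 -191.87929998  145.69689294]
```

View pics/m9.png

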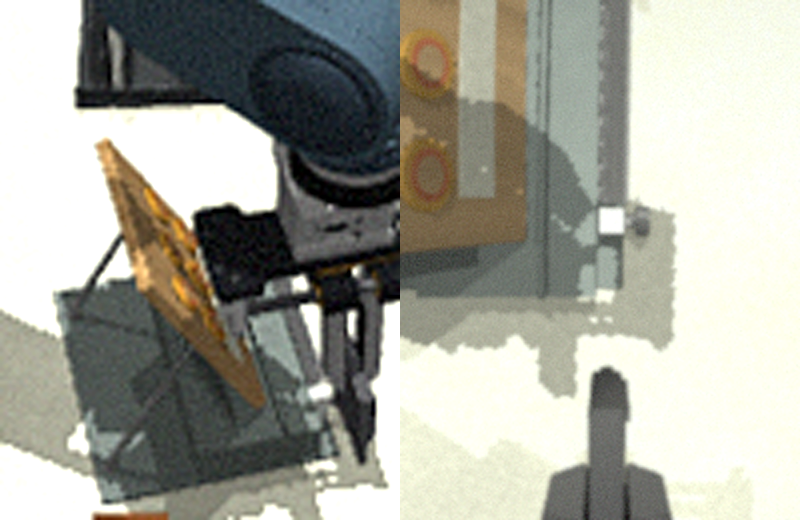

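The board sits behind the stop, leaning, rings out. The wrist crop shows the deck front edge at column ~600, the lip's outer edge at ~628 and the held holder (590–628), parallel to them. The profile confirms the stand pose within 1 mm, so I move over the channel.

Call:
jog_arm(increments=[[10,1,0,0],[30,2.6,0,0],[55,2.6,5,0],[80,2.6,10,0],[105,2.6,20,0],[125,2.6,30,0],[140,2.6,38,0],[150,2.6,40,0],[150,2.6,40,0],[150,2.6,40,0]], claw=0)

```text
time: 19.9
ee_pos: [565.4, -44.4, 106.1]
tcp_rot: [0.629, 0.777, 0.0, 0.001]
force: [-0.5, -0.4, -0.3]
finger_gap: 9.6
grasp_force: 30.0
```

```bash
python3 - <<'E'
from station import *
import numpy as np
from scipy.spatial.transform import Rotation as R
from h import *
o,i=grab("wrist","w10")
th=np.radians(12);x=np.array([np.cos(th),np.sin(th)]);y=np.array([-x[1],x[0]]);O=np.array([495.2,-59.3])
d=o["ee_pos"][:2]-O;print("X,Y",d@x,d@y,o["ee_pos"],R.from_quat(o["tcp_rot"]).as_matrix().round(4).tolist(),o["force"])
g=cv2.cvtColor(i["color"],cv2.COLOR_RGB2GRAY)
P=lambda X,Y,z:np.r_[O+X*x+Y*y,z]
for yy in(40,45,50,70,80,90,98):
    print(yy,[int(cv2.getRectSubPix(g,(1,1),tuple(map(float,proj(i,P(X,yy,38),o))))[0,0]) for X in range(34,96,2)],proj(i,P(66.5,yy,38),o).round())
E
```

```text
X,Y 71.80497554188358 -0.057637799400229284 [565.44784812 -44.4272844  106.08063699] [[-0.2076, 0.9782, 0.0011], [0.9782, 0.2076, -0.0005], [-0.0007, 0.001, -1.0]] [-0.50134425 -0.39424777 -0.27057092]
40 [82, 83, 82, 82, 75, 62, 82, 83, 85, 84, 81, 83, 83, 83, 84, 84, 87, 119, 94, 94, 94, 92, 96, 120, 132, 133, 130, 132, 135, 131, 128] [317. 163.]
45 [80, 82, 82, 81, 79, 64, 84, 84, 83, 82, 85, 82, 85, 84, 84, 83, 96, 94, 91, 90, 92, 91, 91, 124, 138, 135, 135, 133, 131, 131, 133] [317. 157.]
50 [80, 82, 82, 83, 79, 67, 83, 82, 84, 83, 84, 83, 81, 82, 82, 81, 90, 124, 92, 94, 95, 92, 95, 119, 136, 136, 136, 133, 131, 131, 134] [317. 151.]
70 [84, 82, 85, 80, 78, 63, 82, 85, 84, 90, 115, 124, 112, 97, 107, 122, 127, 96, 125, 121, 122, 122, 120, 122, 134, 111, 96, 92, 89, 127, 132] [317. 126.]
80 [82, 87, 83, 78, 79, 61, 81, 83, 83, 87, 85, 117, 127, 124, 125, 124, 125, 121, 133, 132, 134, 133, 124, 168, 196, 159, 132, 129, 131, 140, 135] [317. 114.]
90 [79, 82, 84, 73, 82, 59, 82, 88, 85, 83, 83, 85, 83, 84, 84, 83, 104, 119, 127, 132, 132, 133, 122, 168, 193, 195, 193, 194, 195, 194, 194] [317. 101.]
98 [80, 83, 82, 77, 77, 63, 82, 85, 84, 81, 83, 81, 83, 85, 85, 86, 94, 128, 157, 165, 165, 164, 166, 193, 194, 194, 195, 194, 193, 193, 194] [317.  91.]
```

Call:
jog_arm(increments=[[0,0,3,0],[0,0,6,0],[0,0,9,0],[0,0,12,0],[0,0,12,0],[0,0,12,0],[0,0,12,0],[0,0,12,0],[0,0,12,0],[0,0,12,0]], claw=0)

```text
time: 20.95
ee_pos: [565.0, -44.1, 93.5]
tcp_rot: [0.629, 0.777, 0.0, 0.0]
force: [-0.4, 0.2, -0.6]
finger_gap: 9.9
grasp_force: 30.0
```

Call:
jog_arm(increments=[[0,-0.6,0,0],[0,-1.2,1,0],[0,-1.2,3,0],[0,-1.2,5,0],[0,-1.2,7,0],[0,-1.2,9,0],[0,-1.2,11,0],[0,-1.2,13,0],[0,-1.2,13,0],[0,-1.2,13,0]], claw=0)

```text
time: 21.95
ee_pos: [563.8, -44.3, 80.4]
tcp_rot: [0.629, 0.777, -0.0, -0.0]
force: [0.0, 0.7, -0.1]
finger_gap: 9.9
grasp_force: 30.0
```

Call:
jog_arm(increments=[[0,0,1.5,0],[0,0,3,0],[0,0,4.5,0],[0,0,6,0],[0,0,7.5,0],[0,0,9,0],[0,0,10.5,0],[0,0,12,0],[0,0,12,0],[0,0,12,0]], claw=0)

```text
time: 22.95
ee_pos: [563.0, -44.2, 67.7]
tcp_rot: [0.629, 0.777, -0.0, -0.001]
force: [-3.1, -0.7, -0.9]
finger_gap: 9.8
grasp_force: 30.0
```

Call:
jog_arm(increments=[[0,0,1,0],[0,0,2,0],[0,0,3,0],[0,0,4,0],[0,0,5,0],[0,0,6,0],[0,0,6,0],[0,0,6,0],[0,0,6,0],[0,0,6,0]], claw=0)

```text
time: 23.95
ee_pos: [563.7, -44.4, 62.3]
tcp_rot: [0.629, 0.777, -0.0, -0.0]
force: [-6.0, -1.3, 0.8]
finger_gap: 9.9
grasp_force: 30.0
```

Call:
jog_arm(increments=[[0,0,0.5,0],[0,0,1,0],[0,0,1.5,0],[0,0,2,0],[0,0,2.5,0],[0,0,3,0],[0,0,3,0],[0,0,3,0],[0,0,3,0],[0,0,3,0]], claw=0)

```text
time: 24.95
ee_pos: [563.9, -44.3, 59.6]
tcp_rot: [0.629, 0.777, 0.0, 0.0]
force: [-5.3, 0.2, 1.3]
finger_gap: 10.0
grasp_force: 30.0
```

Call:
jog_arm(increments=[[0,-0.3,0.3,0],[0,-0.7,0.6,0],[0,-0.7,0.9,0],[0,-0.7,1.2,0],[0,-0.7,1.5,0],[0,-0.7,1.8,0],[0,-0.7,2,0],[0,-0.7,2,0],[0,-0.7,2,0],[0,-0.7,2,0]], claw=0)

```text
time: 25.95
ee_pos: [563.9, -44.5, 59.3]
tcp_rot: [0.629, 0.777, 0.0, 0.0]
force: [-7.7, 0.9, 11.2]
finger_gap: 9.8
grasp_force: 30.1
```

Call:
jog_arm(increments=[[0,0,0.3,0],[0,0,0.6,0],[0,0,0.9,0],[0,0,1.2,0],[0,0,1.2,0],[0,0,1.2,0],[0,0,1.2,0],[0,0,1.2,0],[0,0,1.2,0],[0,0,1.2,0]], claw=0)

```text
time: 26.95
ee_pos: [564.2, -44.5, 59.2]
tcp_rot: [0.629, 0.777, 0.0, 0.0]
force: [-10.4, 2.2, 18.2]
finger_gap: 9.4
grasp_force: 30.1
```

```bash
python3 - <<'E'
from h import *
o,i=grab("side","s11");o,c=grab("scene","c11")
print(o["ee_pos"],o["force"],o["ft_torque"],o["qvel"].round(4))
# board unchanged? compare board pixels of scene image with c6/c9 numerically
p=pickle.load(open("c9.pkl","rb"))[1]["color"];q=c["color"]
for n,im in(("c6",pickle.load(open("c6.pkl","rb"))[1]["color"]),("c9",p),("c11",q)):
    h=cv2.cvtColor(im,cv2.COLOR_RGB2HSV)[150:235,225:300];m=(h[...,0]>5)&(h[...,0]<22)&(h[...,1]>110)
    ys,xs=np.nonzero(m);print(n,m.sum(),xs.min()+225,ys.max()+150,np.sort(xs)[:3]+225)
E
```

```text
[564.20845943 -44.4888959   59.23170165] [-10.67822745   2.15883714  17.56133946] [ 0.27554578  2.35348041 -0.07920198] [-0.0001 -0.001   0.0015  0.0026 -0.0013  0.0001]
c6 562 225 234 [225 225 225]
c9 66 225 234 [225 225 225]
c11 282 225 234 [225 225 225]
```

Call:
jog_arm(increments=[[0,-0.5,0,0],[0,-1,0,0],[0,-1.5,0,0],[0,-1.5,0,0],[0,-1.5,0,0],[0,-1.5,0,0],[0,-1.5,0,0],[0,-1.5,0,0],[0,-1.5,0,0],[0,-1.5,0,0]], claw=0)

```text
time: 28.05
ee_pos: [563.7, -44.6, 59.3]
tcp_rot: [0.629, 0.777, 0.001, 0.001]
force: [-7.0, 2.7, 14.1]
finger_gap: 9.8
grasp_force: 30.1
```

```bash
python3 - <<'E'
from h import *
o,i=grab("side","s12");print(o["ee_pos"],o["force"],o["finger_gap"])
d={t:pickle.load(open(t+".pkl","rb"))[1]["color"] for t in("s6","s9","s12")}
# side-view left edge of board (rows) = first brown pixel
for r in range(160,222,6):
    out=[]
    for t,im in d.items():
        h=cv2.cvtColor(im,cv2.COLOR_RGB2HSV)[r,240:295];c=np.nonzero((h[:,0]>6)&(h[:,0]<24)&(h[:,1]>80))[0]+240
        out.append((int(c.min()),int(c.max())) if len(c) else None)
    print(r,out)
E
```

```text
[563.69528065 -44.59989776  59.25179849] [-6.95113504  2.70265611 14.14445782] 9.801099760327288
160 [(251, 256), (250, 256), (251, 269)]
166 [(252, 261), (253, 261), (253, 261)]
172 [(254, 262), (254, 267), (254, 289)]
178 [(255, 272), (256, 273), (255, 293)]
184 [(257, 278), (258, 289), (257, 278)]
190 [(259, 280), (259, 277), (259, 280)]
196 [(263, 282), (264, 277), (263, 282)]
202 [(269, 284), (269, 280), (269, 284)]
208 [(275, 286), (276, 286), (275, 287)]
214 [(281, 288), (281, 288), (281, 288)]
220 [(287, 290), (287, 290), (287, 290)]
```

```bash
python3 -c "
from station import *
print(job_done(),get_obs()['force'])"
```

```text
the job is handed in; nothing more can be done
the job is handed in; nothing more can be done
```

The job is handed in; no verdict came back. The board leans on the rest, rings out and let go. The larger label holder is held down on the channel floor with about 14 N, but I never saw its paper side, so "paper out" relies on your note that it faced away from the robot.

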